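Set the thumbscrew of a tube-rack clamp

TASK

Push the clamp's sliding tray by its orange tab until the tube rack is fully home against the end stop. Then turn the black thumbscrew clockwise until it bottoms finger-tight on the rack, without straining it, and back it off a quarter of a turn. Leave the screw and tray so, and do not shift the two bottles standing nearby.

Things in the scene. Friction and masses are not known exactly. Their poses are not given: they have to be found in the camera images.
- clamp: rack clamp fixed to the table: aluminium base plate 104 x 215 x 10 mm, grey bridge over it. Origin on the table under the screw's axis; z up; y along the slide of the tray, +y towards the end with the orange tab. The base plate reaches from y = -80 to +135 mm. The bridge (100 mm along x, 30 mm along y) stands at y = 0, its top at z = 132 mm; the screw's axis is the clamp's z axis.
- tab (a point): middle of the outer (+y) face of the orange push tab, 45 mm above the table. The tab is 40 mm wide (x), 8 mm thick (y) and reaches up to 63 mm above the table; it is part of the white tray that carries the grey and green tube rack. Push it towards the clamp's -y. Axes as the clamp's.
- tray (a joint): slide of the tray, m: negative while pulled out (25 to 45 mm at the start), 0 when fully home against the rigid stop; grows as the tab is pushed to the clamp's -y. About 2 N of friction; it stays where it is left.
- wing (a point): the thumbscrew's black wing, centre of its grip, on the screw's axis, 162 mm above the table. The wing is an upright plate 44 mm long (this point's x axis), 10 mm thick (y) and 30 mm high (from 145 to 175 mm above the table), over a hub of 15 mm radius whose foot is 136 mm above the table. A white mark on its top shows the +x end. It keeps its height as it turns.
- screw (a joint): angle of the thumbscrew in its thread, rad: grows as it is turned clockwise seen from above (tightening); it is that turn only, without the wind-up. Its zero is arbitrary: the reading at which the pad bottoms on the rack is not told, it must be felt; the reading then stops growing. At the start it is 1.8 to 2.7 rad short of that. Running friction about 0.02 N m; it stays where it is left.
- windup (a joint): elastic twist of the thread seat, rad, which shows the torque on the screw: 0 when unloaded, positive when tightening, 0.5 rad for each N m. Running freely it reads up to about 0.015. Once bottomed, any further turn of the wing goes into it: 0.05 to 0.15 (0.1 to 0.3 N m) is finger-tight, more than 0.25 (0.5 N m) strains the rack. It springs back to 0 when the wing is let go.
- dye_bottle: small white bottle with black cap, 40 mm across, 85 mm high, standing loose; origin at the centre of its underside. Leave it alone.
- buffer_bottle: white bottle with blue cap, 60 mm across, 125 mm high, standing loose; origin at the centre of its underside. Leave it alone.

How it is judged:
On the way, in this order (a step that is already met when the one before it is completed fails the run):
1. the tray is pushed fully home (value of joint tray above -0.002 m), for 0.1 s.
2. with the tray home, the screw has bottomed and is finger-tight (value of joint tray above -0.003 m and value of joint screw above 2.25 rad and value of joint windup above 0.04 rad), for 0.1 s.
At the end, for the whole second after the job is handed in: The tray is home (within 3 mm of its stop), the thumbscrew rests unloaded a quarter turn back from where it bottomed (1.57 rad, 0.2 rad either way), and both bottles stand within 20 mm of where they were (value of joint tray above -0.003 m and value of joint screw between 0.529 and 0.929 rad and velocity of joint screw between -0.05 and 0.05 rad/s and value of joint windup between -0.03 and 0.03 rad and distance of each of dye_bottle, buffer_bottle from where it was at the start of the episode below 0.02 m); the robot touches nothing.
It fails at once if the screw is overtightened: wind-up above 0.25 rad (0.5 N m) (value of joint windup above 0.25 rad).
It fails at once if the dye bottle is moved more than 20 mm (distance of dye_bottle from where it was at the start of the episode above 0.02 m).
It fails at once if the buffer bottle is moved more than 20 mm (distance of buffer_bottle from where it was at the start of the episode above 0.02 m).
It also fails if it takes over 72 s, if anything falls off the work surface, if the arm or the gripper's body presses on something with over 40 N, if the wrist force passes 120 N, or if a joint passes its speed limit or range.

ROBOT

A 6-joint arm with a two-finger parallel gripper is mounted at the origin on the work surface; the furniture and walls round the work are solid. World frame = base frame: x ahead of the robot, y to its left, z up, the work surface at z = 0. Lengths are in m, angles in rad, forces in N, time in s.
With the tool pointing down it reaches from about 0.3 to 0.875 m from the base axis. Payload 4.2 kg.
Tool frame: the origin (TCP) lies between the finger pads; the fingertips stand 11 mm ahead of it and the grasp point (between the pads) lies 8 mm behind it; y points along the fingers, x is the direction in which the jaws open and shut, and the axes are right-handed (so a half turn about y gives the same grasp; the last joint's range is limited). The gripper opens to 85 mm and grips with 20 to 120 N. Pads are 22 mm wide; open, the fingers measure 114 mm over their backs; the gripper's body (76 mm by 85 mm) begins 54 mm behind the grasp point. The pads swing forward as they close: fully open they stand 13 mm farther back than shut.
Start: joints at [-0.02, 0.32, 1.565, -0, 1.257, -0.02], TCP at [0.575, 0, 0.242] pointing down, gripper open.
Joint ranges: [-3.11, 3.11], [-0.84, 2.01], [0.21, 2.61], [-1.34, 4.49], [0.05, 2.63], [-2.56, 2.56]. Speed limits (rad/s): [2.57, 2.57, 3.14, 3.14, 3.14, 3.14].

INTERFACE

Orientations are given as a unit quaternion [x, y, z, w].
In Python, from station import telemetry, capture, ticket, look_for, outline_of gives the robot as it stands.
- The arm moves only by the tool arm_command, never from a script. Its argument "moves" is a list that holds one entry, the list of rows, each a list of 5 numbers: the opening, from -1 (shut) to 1 (fully open), then the shift along the tool's x, y, z in m, then the turn about the tool's y in rad. A call has 1 to 10 rows; each row is the pose to reach, as a shift and turn from the pose measured when the call began, along the tool's axes at that moment; what a row does not reach only later rows make up. A row lasts 1/12 s, in which the tool goes at most 41.7 mm and 7.16 degrees, less where a joint would pass 70% of its speed; a pose out of reach is approached as far as the arm can. A call with a gripper value outside its range is refused whole. The fingers move at their own pace and stop on an object; "grip_force" is the grip in N (left out, the last holds). Time passes only in rows, so rows that repeat a pose let the fingers close. It gives the time, the measured TCP pose, the force and the opening at its end, in the units of the state.
- telemetry.get_state(): the state, without advancing time (a new reading comes with each control period).
- capture(name): name is "scene" or "side" or "wrist"; returns a dict with "color" (384x512x3 uint8, red, green, blue), "camera_matrix" (3x3 intrinsics, pixels), "k1" (the pictures are not rectified: a ray, as slopes to the right and down, at radius r is drawn at 1 + k1 r^2 times it, then the intrinsics apply), "R" (3x3) and "t" (3): a world point X has camera coordinates R X + t. Camera axes: x right, y down, z forward; pixel columns grow to the right and rows downward; lengths in m; the calibration is good to about 2 mm. A picture is of the moment at which its call begins. There is no depth.
- ticket.job_done(): hands the job in, once; it reports no verdict.
Trained networks look in the newest picture that a camera, given by its name, has taken for a name from the list of things; names that differ only in an ending like _2 or _b are one class to them, and where a whole thing is asked for, a point or a joint stands for the part that bears it (a point fixed in the world has none). Each returns a list of dicts, best first, with "p" (0 to 1); they miss things now and then, are a little off and sometimes report something else, mostly with a low value. They report only what shows in the picture. A call takes as long as a camera call.
- look_for(camera, query): "at" ([x, y, z] in m, in world coordinates, good to about 4 mm: the middle of the surface that is visible of it).
- outline_of(camera, query): "pixels" (384x512 bool, what is visible of it).
The state is a dict: "time_s": time; "q": joint angles; "joint_vel": joint speeds; "effort": joint torques, N m; "ee_pos": TCP position; "eef_rot": TCP orientation; "force": force on the tool from outside, world axes, zero at the start; "wrist_torque": the same for the moment, N m; "opening": opening from 0.0 (shut) to 1.0 (fully open).
Only numpy, scipy, OpenCV 4.12 (cv2) and the standard library are available. Lean on these libraries where they do the work, as an engineer would, in place of code of your own. Each camera call takes 0.05 s, during which the arm holds its last target.

## Working session

There is one attempt and no reset: what is moved stays moved. The work goes in short steps, Python scripts to look and compute and a tool call to move; the robot and the scene stay as the last step left them, time stands still between calls to the robot, and variables do not carry over. Pictures are saved under pics/ and viewed, and the job is handed in when it is done.

Besides the shell and the picture viewer there is one more tool, called after "Call:" as name([rows], argument=value, ...), one row to a line, values as JSON. arm_command: Moves the arm, as the interface text tells. Its arguments: {"type":"object","properties":{"moves":{"type":"array"},"grip_force":{"type":"number"}},"required":["moves"]}

```bash
ls; mkdir -p pics; python3 - <<'E'
from station import telemetry, capture, look_for, outline_of
import cv2
s=telemetry.get_state();print(s)
for c in ["scene","side","wrist"]:
    d=capture(c);cv2.imwrite(f"pics/{c}0.png",d["color"][:,:,::-1])
    print(c,d["camera_matrix"],d["k1"],d["R"],d["t"])
    for q in ["clamp","tab","wing","dye_bottle","buffer_bottle"]:
        print(q,look_for(c,q)[:2])
E
```

```text
pics
{'time_s': 0.0, 'q': array([-1.99890417e-02,  3.20298023e-01,  1.56568727e+00, -2.82197614e-05,
        1.25738043e+00, -2.00077332e-02]), 'joint_vel': array([ 0.00259721, -0.0005707 , -0.00121077,  0.00020532,  0.00116721,
        0.00011312]), 'effort': array([ 7.05825660e-04, -4.15526962e+01, -2.34157133e+01, -1.88356019e-06,
        8.09230405e-03,  1.54784908e-05]), 'ee_pos': array([5.74543738e-01, 7.93811250e-06, 2.41475517e-01]), 'eef_rot': array([-7.07103454e-01,  6.17247637e-04,  6.36633446e-04,  7.07109552e-01]), 'force': array([ 0.27633454,  0.62627764, -1.21109375]), 'wrist_torque': array([ 0.02521408,  0.03194603, -0.02609866]), 'opening': 1.0014605095597655}
scene [[440.80979603   0.         249.3930101 ]
 [  0.         440.80979603 196.580476  ]
 [  0.           0.           1.        ]] -0.015826394885481713 [[-0.63793819  0.77007474  0.00444424]
 [ 0.50772672  0.42493137 -0.74943105]
 [-0.57900642 -0.47583423 -0.66206748]] [ 0.29814081 -0.20851806  1.33947425]
clamp []
tab [{'at': [0.4906, 0.2715, 0.0513], 'p': 0.8}]
wing []
dye_bottle [{'at': [0.5571, -0.1898, 
[... 581 characters left out ...]
0.54}, {'at': [0.4887, 0.2088, 0.1523], 'p': 0.53}]
dye_bottle [{'at': [0.5516, -0.2118, 0.044], 'p': 0.91}]
buffer_bottle [{'at': [0.5543, -0.0757, 0.067], 'p': 0.65}]
wrist [[317.40956708   0.         255.87892216]
 [  0.         317.40956708 191.33786865]
 [  0.           0.           1.        ]] -0.04351233159102147 [[ 9.99999864e-01  4.09626043e-04 -3.23064423e-04]
 [ 4.92752815e-04 -9.45016282e-01  3.27022909e-01]
 [-1.71344040e-04 -3.27023024e-01 -9.45016356e-01]] [-0.57463295 -0.0427904   0.38096316]
clamp [{'at': [0.4977, 0.1437, 0.0124], 'p': 0.87}]
tab []
wing []
dye_bottle [{'at': [0.5525, -0.1852, 0.0596], 'p': 0.57}]
buffer_bottle [{'at': [0.5543, -0.0424, 0.0963], 'p': 0.81}]
```

View pics/scene0.png

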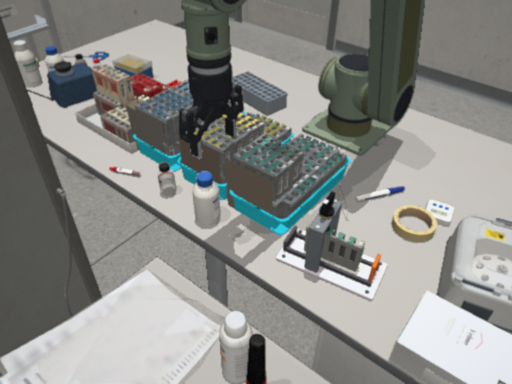

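View pics/side0.png

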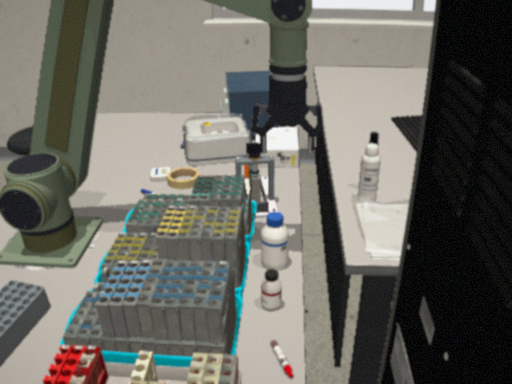

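View pics/wrist0.png

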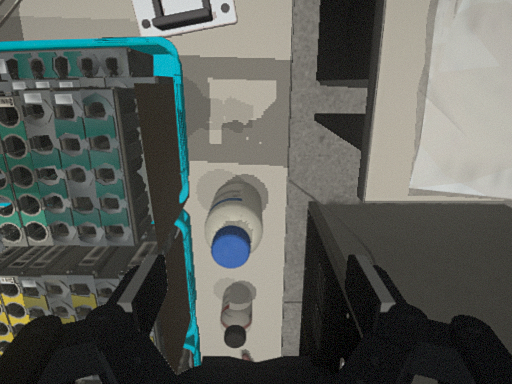

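```bash
cat > h.py <<'E'
import numpy as np, cv2
from station import telemetry, capture, look_for, outline_of, ticket
def ray(d,uv):
    K=d["camera_matrix"];k=d["k1"]
    p=cv2.undistortPoints(np.array([[uv]],float),K,np.array([k,0,0,0]))[0,0]
    R=d["R"];c=-R.T@d["t"];v=R.T@np.array([p[0],p[1],1.]);return c,v
def atz(d,uv,z):
    c,v=ray(d,uv);return c+v*(z-c[2])/v[2]
def proj(d,X):
    r=cv2.projectPoints(np.atleast_2d(np.array(X,float)),cv2.Rodrigues(d["R"])[0],d["t"],d["camera_matrix"],np.array([d["k1"],0,0,0,0]))[0]
    return r[:,0]
def crop(d,x0,x1,y0,y1,s,name):
    c=d["color"][y0:y1,x0:x1,::-1];cv2.imwrite("pics/"+name,cv2.resize(c,None,fx=s,fy=s,interpolation=cv2.INTER_CUBIC))
E
python3 - <<'E'
from h import *
d=capture("scene");crop(d,260,400,170,310,5,"c1.png")
d=capture("side");crop(d,200,320,120,260,4,"c2.png")
E
```

```text
(no output)
```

View pics/c1.png

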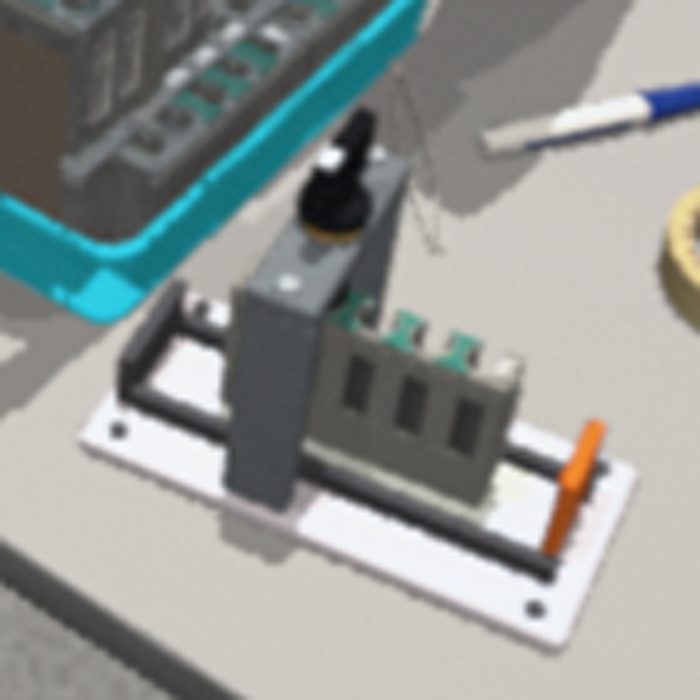

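View pics/c2.png

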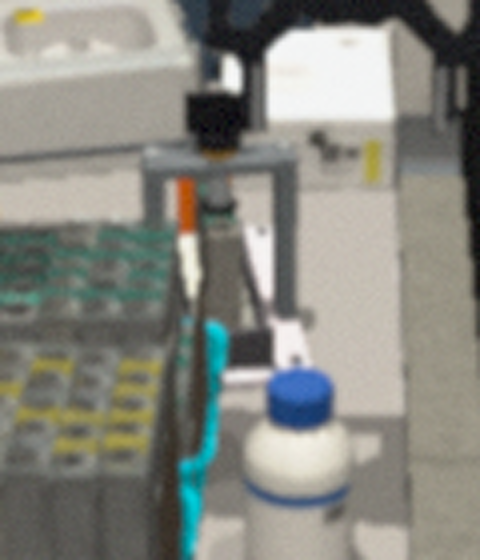

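```bash
python3 - <<'E'
from h import *
d=capture("scene")
px=lambda u,v:((u+.5)/5-.5+260,(v+.5)/5-.5+170)
A=atz(d,px(80,436),.01);B=atz(d,px(562,640),.01);C=atz(d,px(636,467),.01)
print(A,B,C,np.linalg.norm(A-B),np.linalg.norm(B-C))
y=(B-A)/np.linalg.norm(B-A);x=np.array([y[1],-y[0],0]);print(np.degrees(np.arctan2(y[1],y[0])),np.degrees(np.arctan2(*(B-C)[[1,0]])))
o=[A+.08*y-.052*x,B-.135*y-.052*x,C-.135*y+.052*x];print(o)
print("mark",atz(d,px(330,158),.175),"far end",atz(d,px(365,115),.175))
print("tab top", atz(d,px(600,428),.063),atz(d,px(570,475),.063))
# robust fit using overlay
from scipy.optimize import least_squares
E
```

```text
[0.55630578 0.14631684 0.01      ] [0.51881035 0.35509822 0.01      ] [0.41953126 0.33727573 0.01      ] 0.21212159419002596 0.1008661401439236
100.18131985638428 10.177276966428652
[array([0.4909835 , 0.21586538, 0.01      ]), array([0.4914923, 0.2130323, 0.01     ]), array([0.49457556, 0.21359326, 0.01      ])]
mark [0.50508989 0.21628133 0.175     ] far end [0.47538014 0.21333791 0.175     ]
tab top [0.45835713 0.32873831 0.063     ] [0.48780965 0.33097899 0.063     ]
```

```bash
python3 - <<'E'
from h import *
d=capture("scene")
for uv in [(397,348),(440,293),(397,366)]:print(atz(d,uv,0),atz(d,uv,.08))
E
```

```text
[0.58093469 0.44042296 0.        ] [0.63476647 0.44656205 0.08      ]
[0.4133769  0.45366866 0.        ] [0.48559063 0.45835463 0.08      ]
[0.61284355 0.45576746 0.        ] [0.66317477 0.46022318 0.08      ]
```

Call:
arm_command([
  [[-1,-0.01,-0.01,0.04,-0.06],[-1,-0.02,-0.01,0.08,-0.12],[-1,-0.03,-0.01,0.12,-0.175],[-1,-0.045,-0.01,0.16,-0.175],[-1,-0.06,-0.01,0.2,-0.175],[-1,-0.07,-0.01,0.24,-0.175],[-1,-0.08,-0.01,0.28,-0.175],[-1,-0.09,-0.01,0.31,-0.175],[-1,-0.1,-0.01,0.345,-0.175],[-1,-0.112,-0.01,0.377,-0.175]],
])

```text
time_s: 1.93
ee_pos: [0.4624, 0.379, 0.2523]
eef_rot: [-0.704, -0.062, 0.062, 0.705]
force: [0.7, 0.4, -0.0]
opening: -0.003
```

```bash
python3 - <<'E'
from h import *
d=capture("wrist");cv2.imwrite("pics/w1.png",d["color"][:,:,::-1])
d=capture("scene");crop(d,240,512,150,384,3,"s1.png")
o=np.array([.4925,.214,0]);ex=np.array([.984,.177,0]);ey=np.array([-.177,.984,0])
E
```

```text
(no output)
```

View pics/w1.png

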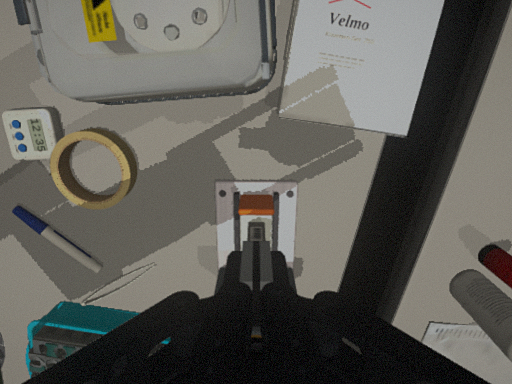

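View pics/s1.png

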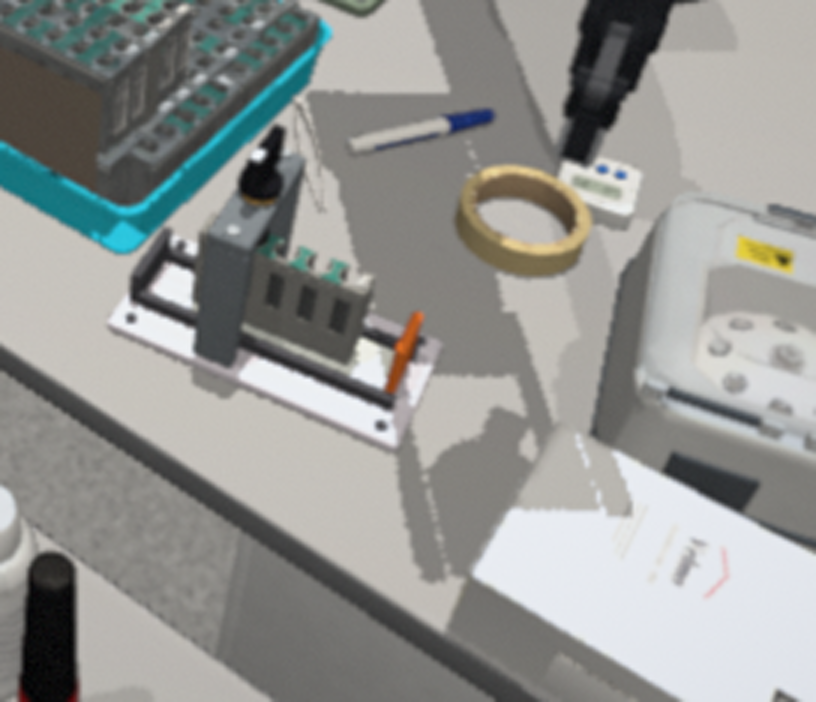

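```bash
python3 - <<'E'
from h import *
d=capture("wrist");crop(d,200,312,160,272,6,"w1c.png")
for uv,z in [((216,181),.01),((298,181),.01),((238,195),.063),((273,195),.063),((255,195),.063),((255,208),.063),((280,118),.08),((408,135),.08)]:print(uv,atz(d,uv,z))
print(look_for("wrist","tab")[:1])
E
```

```text
(216, 181) [0.41789797 0.34212312 0.01      ]
(298, 181) [0.51726185 0.36029863 0.01      ]
(238, 195) [0.44729308 0.34810562 0.063     ]
(273, 195) [0.48421916 0.35486115 0.063     ]
(255, 195) [0.46522955 0.35138761 0.063     ]
(255, 208) [0.4679142  0.33661489 0.063     ]
(280, 118) [0.47357107 0.43712404 0.08      ]
(408, 135) [0.59824436 0.44423663 0.08      ]
[{'at': [0.4729, 0.3065, 0.0362], 'p': 0.67}]
```

View pics/w1c.png

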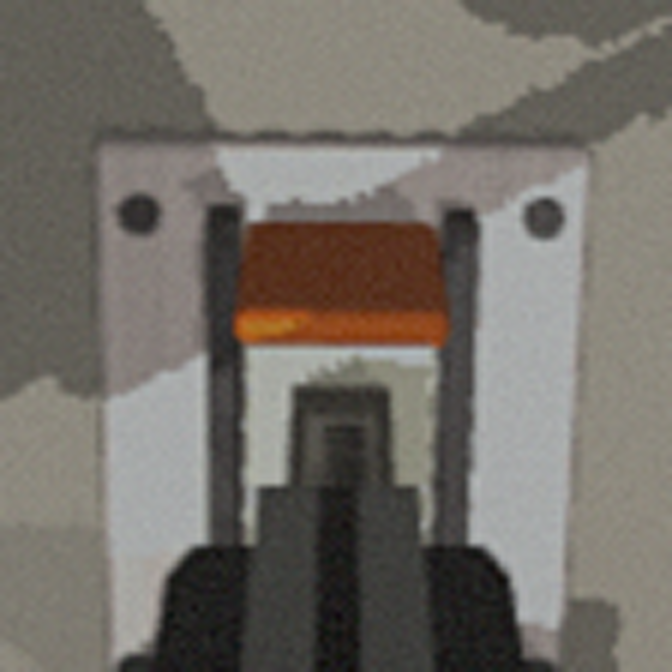

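Call:
arm_command([
  [[-1,0,0.04,0,0],[-1,0,0.08,0,0],[-1,0,0.12,0,0],[-1,0,0.155,0,0],[-1,0,0.18,0,0],[-1,0,0.196,0,0],[-1,0,0.196,0,-0.004],[-1,0,0.196,-0.015,-0.004],[-1,0,0.196,-0.025,-0.004]],
])

```text
time_s: 2.88
ee_pos: [0.4681, 0.3514, 0.0573]
eef_rot: [0.704, 0.064, -0.063, -0.704]
force: [0.4, -0.3, -0.4]
opening: 0.0
```

Call:
arm_command([
  [[-1,0,0,-0.005,0],[-1,0,0,-0.01,0],[-1,0,0,-0.015,0],[-1,0,0,-0.02,0],[-1,0,0,-0.025,0]],
])

```text
time_s: 3.3
ee_pos: [0.4732, 0.327, 0.0582]
eef_rot: [-0.704, -0.065, 0.063, 0.705]
force: [-0.1, 2.5, 1.0]
opening: 0.004
```

Call:
arm_command([
  [[-1,0,0,-0.003,0],[-1,0,0,-0.006,0],[-1,0,0,-0.009,0]],
])

```text
time_s: 3.55
ee_pos: [0.4749, 0.3185, 0.0583]
eef_rot: [-0.703, -0.065, 0.062, 0.705]
force: [-4.2, 15.2, 0.1]
opening: -0.003
```

Call:
arm_command([
  [[-1,0,0,-0.002,0],[-1,0,0,-0.004,0],[-1,0,0,-0.006,0]],
])

```text
time_s: 3.8
ee_pos: [0.475, 0.3183, 0.0586]
eef_rot: [-0.7, -0.063, 0.061, 0.709]
force: [-8.6, 28.3, -2.8]
opening: 0.007
```

Call:
arm_command([
  [[-1,0,0,-0.002,0],[-1,0,0,-0.004,0],[-1,0,0,-0.006,0]],
])

```text
time_s: 4.05
ee_pos: [0.4751, 0.3183, 0.0587]
eef_rot: [-0.696, -0.061, 0.059, 0.713]
force: [-9.4, 28.8, -3.8]
opening: -0.001
```

Call:
arm_command([
  [[-1,0,0,0.005,0],[-1,0,0,0.025,0],[-1,0,-0.02,0.04,0],[-1,0,-0.06,0.04,0],[-1,0,-0.1,0.04,0],[-1,0,-0.14,0.04,0],[-1,0,-0.18,0.04,0],[-1,0,-0.195,0.04,0],[-1,0,-0.195,0.04,0]],
])

```text
time_s: 4.8
ee_pos: [0.4698, 0.3534, 0.2597]
eef_rot: [-0.694, -0.065, 0.056, 0.715]
force: [0.3, -0.0, 0.4]
opening: -0.006
```

```bash
python3 - <<'E'
from h import *
d=capture("wrist");crop(d,200,312,160,272,4,"w2c.png")
s=telemetry.get_state();print(s["ee_pos"],s["q"],s["eef_rot"])
print(look_for("wrist","tab")[:1])
d=capture("scene");crop(d,260,400,170,310,5,"c3.png")
print(look_for("scene","tab")[:1])
E
```

```text
[0.46864767 0.35262346 0.25656915] [0.61560083 0.31966524 1.52835487 0.01964062 1.27382176 0.43969384] [-0.6952083  -0.06282731  0.05746794  0.71374756]
[{'at': [0.4798, 0.2809, 0.0303], 'p': 0.68}]
[{'at': [0.4955, 0.2472, 0.0523], 'p': 0.83}]
```

View pics/w2c.png

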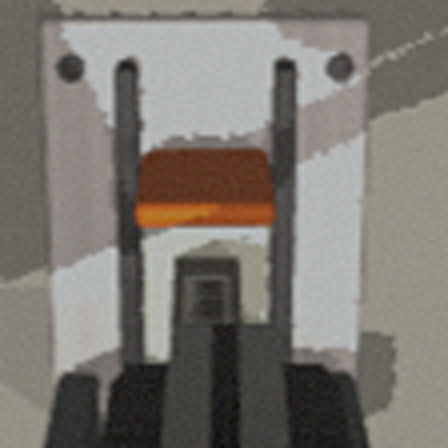

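View pics/c3.png

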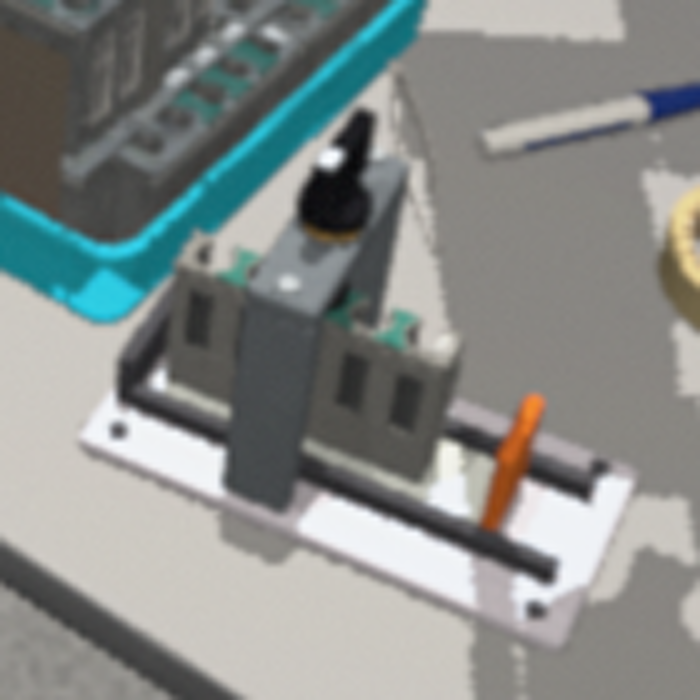

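Call:
arm_command([
  [[1,0,0,-0.03,-0.12],[1,0,0,-0.06,-0.24],[1,0,0,-0.09,-0.36],[1,0,0,-0.12,-0.48],[1,-0.001,0,-0.14,-0.6],[1,-0.001,0,-0.14,-0.72],[1,-0.001,0,-0.14,-0.84],[1,-0.001,0,-0.14,-0.96],[1,-0.001,0,-0.14,-1.08],[1,-0.001,0,-0.14,-1.2]],
])

```text
time_s: 5.83
ee_pos: [0.489, 0.2131, 0.2471]
eef_rot: [-0.539, -0.452, 0.446, 0.553]
force: [0.1, -0.2, -0.5]
opening: 1.0
```

Call:
arm_command([
  [[1,0,0,0,-0.12],[1,0,0,0,-0.24],[1,0,0,0,-0.34],[1,0,0,0,-0.34],[1,0,0,0,-0.34]],
])

```text
time_s: 6.25
ee_pos: [0.4885, 0.2128, 0.2455]
eef_rot: [0.456, 0.537, -0.531, -0.47]
force: [-0.2, 0.6, 0.7]
opening: 1.0
```

```bash
python3 - <<'E'
from h import *
from scipy.spatial.transform import Rotation as Ro
d=capture("wrist");cv2.imwrite("pics/w3.png",d["color"][:,:,::-1])
s=telemetry.get_state();print(s["ee_pos"],s["q"],Ro.from_quat(s["eef_rot"]).as_matrix())
print(look_for("wrist","wing")[:1])
E
```

```text
[0.48860911 0.21289798 0.24579245] [ 0.37721805  0.25124336  1.65351424  0.02224043  1.23741022 -1.34362325] [[-0.14219279 -0.00820377 -0.98980498]
 [ 0.98963032  0.01935305 -0.14232811]
 [ 0.02032338 -0.99977905  0.00536683]]
[{'at': [0.4867, 0.2156, 0.1688], 'p': 0.9}]
```

View pics/w3.png

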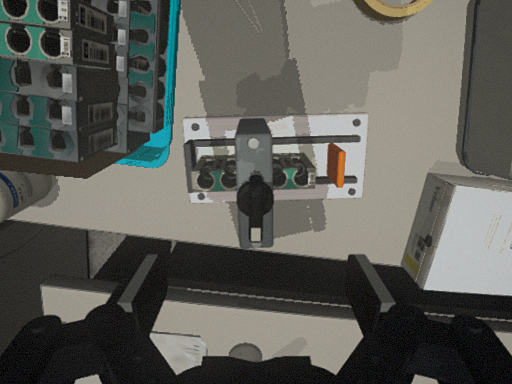

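```bash
python3 - <<'E'
from h import *
d=capture("wrist");crop(d,205,305,165,265,6,"w3c.png")
E
```

```text
(no output)
```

View pics/w3c.png

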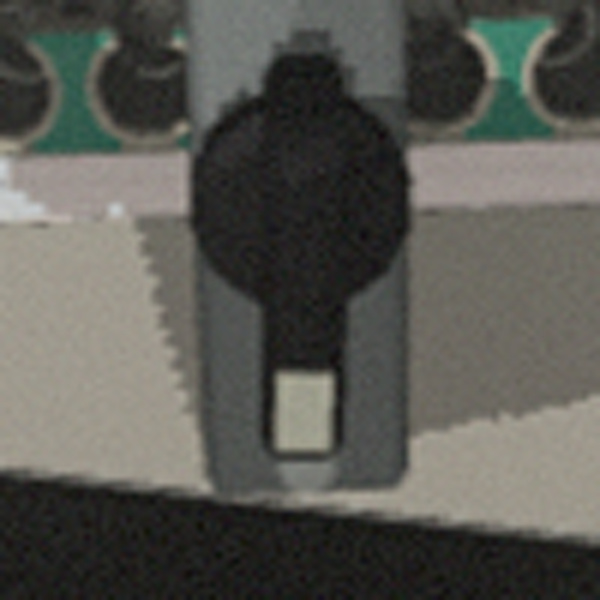

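```bash
python3 - <<'E'
from h import *
d=capture("wrist")
px=lambda u,v:((u+.5)/6-.5+205,(v+.5)/6-.5+165)
E=[atz(d,px(*p),.175) for p in [(268,455),(342,455),(265,320),(347,320),(306,320),(304.5,455),(309,60)]]
for e in E:print(e)
v=E[5]-E[6];print(np.linalg.norm(v),np.degrees(np.arctan2(v[1],v[0])),np.linalg.norm(E[1]-E[0]))
# hub centre ~ (302,200) z .145
print(atz(d,px(302,200),.145))
# edge-based angles
for a,b in [(0,2),(1,3)]:
  v=E[a]-E[b];print(np.degrees(np.arctan2(v[1],v[0])))
u=v/np.linalg.norm(v);print(E[5]-.022*u)
E
```

```text
[0.51125053 0.21306072 0.175     ]
[0.51007891 0.22180121 0.175     ]
[0.49396355 0.21032548 0.175     ]
[0.49268196 0.21976059 0.175     ]
[0.49332266 0.21504072 0.175     ]
[0.51067226 0.21736989 0.175     ]
[0.46227856 0.2108855  0.175     ]
0.0488261985622393 7.6317462952487665 0.008818668478168182
[0.48944704 0.21454941 0.145     ]
8.991098655272804
6.690110307008529
[0.48882206 0.2148069  0.175     ]
```

Call:
arm_command([
  [[1,0,0.03,0,0],[1,0,0.06,-0.001,0],[1,0,0.08,-0.001,0],[1,0,0.086,-0.001,0],[1,0,0.086,-0.001,0],[1,0,0.086,-0.001,0]],
])

```text
time_s: 6.95
ee_pos: [0.4899, 0.2152, 0.1614]
eef_rot: [0.457, 0.539, -0.53, -0.469]
force: [-0.1, 0.2, 0.6]
opening: 0.997
```

```bash
python3 - <<'E'
from h import *
d=capture("wrist");cv2.imwrite("pics/w4.png",d["color"][:,:,::-1])
s=telemetry.get_state();print(s["ee_pos"],s["force"],s["wrist_torque"],s["q"])
E
```

```text
[0.49031274 0.2153343  0.16203522] [-0.03773091 -0.38116693  0.45268016] [0.07172848 0.02240605 0.00300882] [ 0.38020211  0.32135407  1.77941562  0.02456643  1.0369407  -1.3467595 ]
```

View pics/w4.png

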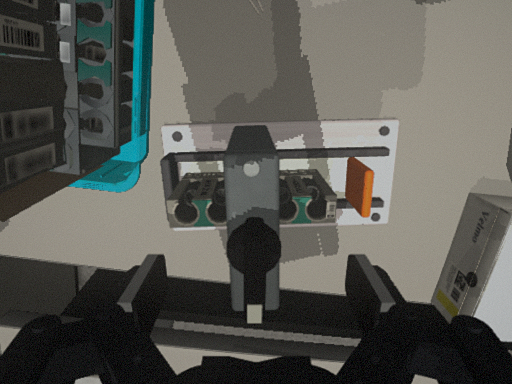

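Call:
arm_command([
  [[-1,0,0.001,0,0],[-1,0,0.001,0,0],[-1,0,0.001,0,0],[-1,0,0.001,0,0],[-1,0,0.001,0,0],[-1,0,0.001,0,0],[-1,0,0.001,0,0],[-1,0,0.001,0,0],[-1,0,0.001,0,0],[-1,0,0.001,0,0]],
], grip_force=25)

```text
time_s: 7.83
ee_pos: [0.4905, 0.2146, 0.1612]
eef_rot: [0.457, 0.539, -0.53, -0.468]
force: [0.9, -4.5, 3.5]
opening: 0.111
```

```bash
cat > st.py <<'E'
from h import *
from scipy.spatial.transform import Rotation as Ro
import time
s=telemetry.get_state();M=Ro.from_quat(s["eef_rot"]).as_matrix()
print(s["time_s"],s["ee_pos"].round(4),"F",s["force"].round(1),"T",s["wrist_torque"].round(3),"op",round(s["opening"],3),"psi",np.arctan2(M[1,0],M[0,0]).round(4),"q6",s["q"][5].round(3),"eff6",s["effort"][5].round(3))
E
python3 st.py
```

```text
7.8333 [0.4905 0.2146 0.1612] F [ 0.9 -4.5  3.5] T [-1.256 -0.192 -0.024] op 0.111 psi 1.7149 q6 -1.347 eff6 -0.019
```

Call:
arm_command([
  [[-1,0,0,0,0.06],[-1,0,0,0,0.16],[-1,0,0,0,0.26],[-1,0,0,0,0.36],[-1,0,0,0,0.46],[-1,0,0,0,0.56],[-1,0,0,0,0.6],[-1,0,0,0,0.6]],
])

```text
time_s: 8.5
ee_pos: [0.4905, 0.2147, 0.1613]
eef_rot: [-0.594, -0.377, 0.371, 0.607]
force: [0.3, -2.5, 1.8]
opening: 0.118
```

```bash
python3 st.py; python3 - <<'E'
from h import *
d=capture("scene");crop(d,260,400,130,270,5,"c5.png")
E
```

```text
8.5 [0.4905 0.2147 0.1613] F [ 0.3 -2.5  1.8] T [-0.834 -0.125 -0.006] op 0.118 psi 1.1143 q6 -0.746 eff6 0.331
```

View pics/c5.png

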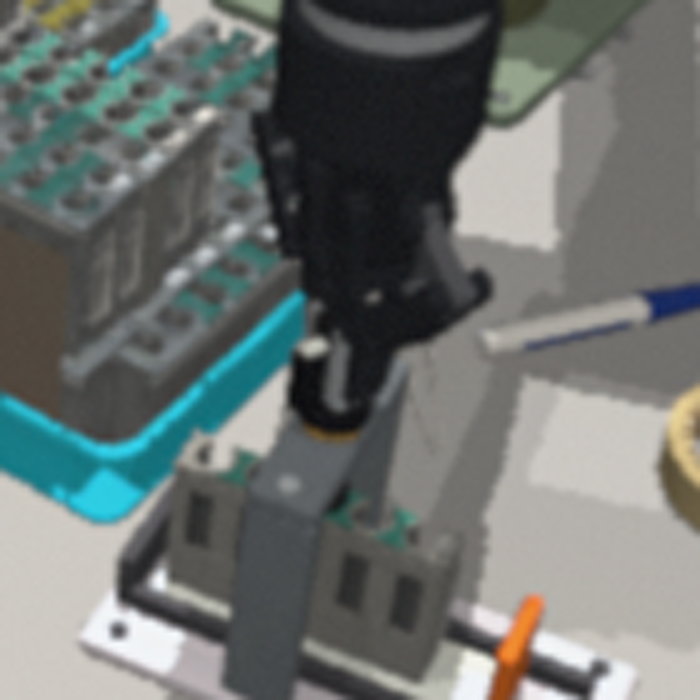

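Call:
arm_command([
  [[-1,0,0,0,0.06],[-1,0,0,0,0.17],[-1,0,0,0,0.28],[-1,0,0,0,0.39],[-1,0,0,0,0.5],[-1,0,0,0,0.61],[-1,0,0,0,0.72],[-1,0,0,0,0.83],[-1,0,0,0,0.92],[-1,0,0,0,0.95]],
])

```text
time_s: 9.38
ee_pos: [0.4908, 0.215, 0.1612]
eef_rot: [-0.697, -0.057, 0.058, 0.712]
force: [0.8, -1.9, 0.3]
opening: 0.106
```

```bash
python3 st.py
```

```text
9.3833 [0.4908 0.215  0.1612] F [ 0.8 -1.9  0.3] T [-0.527 -0.207  0.008] op 0.106 psi 0.1636 q6 0.204 eff6 0.116
```

Call:
arm_command([
  [[-1,0,0,0,0.05],[-1,0,0,0,0.1],[-1,0,0,0,0.1],[-1,0,0,0,0.1]],
])

```text
time_s: 9.72
ee_pos: [0.4909, 0.2151, 0.1612]
eef_rot: [-0.699, -0.022, 0.024, 0.714]
force: [0.6, -2.6, 1.4]
opening: 0.118
```

```bash
python3 st.py
```

```text
9.7167 [0.4909 0.2151 0.1612] F [ 0.6 -2.6  1.4] T [-0.622 -0.292 -0.034] op 0.118 psi 0.0655 q6 0.302 eff6 0.049
```

Call:
arm_command([
  [[-1,0,0,0,0.05],[-1,0,0,0,0.1],[-1,0,0,0,0.1],[-1,0,0,0,0.1]],
])

```text
time_s: 10.05
ee_pos: [0.4909, 0.2151, 0.1612]
eef_rot: [-0.7, 0.012, -0.01, 0.714]
force: [0.7, -2.7, 1.6]
opening: 0.111
```

```bash
python3 st.py
```

```text
10.05 [0.4909 0.2151 0.1612] F [ 0.7 -2.7  1.6] T [-0.62  -0.291  0.046] op 0.111 psi -0.0323 q6 0.4 eff6 0.049
```

Call:
arm_command([
  [[-1,0,0,0,0.05],[-1,0,0,0,0.08],[-1,0,0,0,0.08],[-1,0,0,0,0.08]],
])

```text
time_s: 10.38
ee_pos: [0.491, 0.2151, 0.1612]
eef_rot: [-0.699, 0.04, -0.038, 0.713]
force: [0.9, -3.3, 1.4]
opening: 0.109
```

```bash
python3 st.py
```

```text
10.3833 [0.491  0.2151 0.1612] F [ 0.9 -3.3  1.4] T [-0.656 -0.308  0.055] op 0.109 psi -0.1103 q6 0.478 eff6 0.037
```

Call:
arm_command([
  [[-1,0,0,0,0.05],[-1,0,0,0,0.08],[-1,0,0,0,0.08],[-1,0,0,0,0.08]],
])

```text
time_s: 10.72
ee_pos: [0.491, 0.2151, 0.1612]
eef_rot: [-0.697, 0.068, -0.065, 0.711]
force: [0.0, -2.8, 2.5]
opening: 0.111
```

```bash
python3 st.py
```

```text
10.7167 [0.491  0.2151 0.1612] F [ 0.  -2.8  2.5] T [-0.684 -0.409  0.011] op 0.111 psi -0.1885 q6 0.556 eff6 0.04
```

Call:
arm_command([
  [[-1,0,0,0,0.05],[-1,0,0,0,0.08],[-1,0,0,0,0.08],[-1,0,0,0,0.08]],
])

```text
time_s: 11.05
ee_pos: [0.4911, 0.2151, 0.1612]
eef_rot: [-0.694, 0.096, -0.092, 0.708]
force: [0.3, -2.8, 1.8]
opening: 0.113
```

```bash
python3 st.py
```

```text
11.05 [0.4911 0.2151 0.1612] F [ 0.3 -2.8  1.8] T [-0.629 -0.423  0.028] op 0.113 psi -0.2668 q6 0.635 eff6 0.041
```

Call:
arm_command([
  [[-1,0,0,0,0.05],[-1,0,0,0,0.08],[-1,0,0,0,0.08],[-1,0,0,0,0.08]],
])

```text
time_s: 11.38
ee_pos: [0.4912, 0.2151, 0.1612]
eef_rot: [-0.689, 0.123, -0.119, 0.704]
force: [0.2, -2.3, 1.2]
opening: 0.112
```

```bash
python3 st.py
```

```text
11.3833 [0.4912 0.2151 0.1612] F [ 0.2 -2.3  1.2] T [-0.703 -0.454 -0.036] op 0.112 psi -0.3451 q6 0.713 eff6 0.043
```

Call:
arm_command([
  [[-1,0,0,0,0.05],[-1,0,0,0,0.08],[-1,0,0,0,0.08],[-1,0,0,0,0.08]],
])

```text
time_s: 11.72
ee_pos: [0.4912, 0.2151, 0.1613]
eef_rot: [-0.684, 0.151, -0.146, 0.698]
force: [0.6, -3.2, 1.4]
opening: 0.113
```

```bash
python3 st.py
```

```text
11.7167 [0.4912 0.2151 0.1613] F [ 0.6 -3.2  1.4] T [-0.733 -0.499 -0.011] op 0.113 psi -0.4233 q6 0.791 eff6 0.044
```

Turned 2.14 so far.

Call:
arm_command([
  [[-1,0,0,0,0.05],[-1,0,0,0,0.08],[-1,0,0,0,0.08],[-1,0,0,0,0.08]],
])

```text
time_s: 12.05
ee_pos: [0.4912, 0.215, 0.1612]
eef_rot: [-0.678, 0.178, -0.173, 0.692]
force: [0.5, -2.9, 0.7]
opening: 0.109
```

```bash
python3 st.py
```

```text
12.05 [0.4912 0.215  0.1612] F [ 0.5 -2.9  0.7] T [-0.783 -0.52  -0.014] op 0.109 psi -0.5016 q6 0.87 eff6 0.044
```

Call:
arm_command([
  [[-1,0,0,0,0.05],[-1,0,0,0,0.08],[-1,0,0,0,0.08],[-1,0,0,0,0.08]],
])

```text
time_s: 12.38
ee_pos: [0.4913, 0.215, 0.1612]
eef_rot: [-0.671, 0.205, -0.2, 0.684]
force: [0.5, -3.2, 2.5]
opening: 0.112
```

```bash
python3 st.py
```

```text
12.3833 [0.4913 0.215  0.1612] F [ 0.5 -3.2  2.5] T [-0.755 -0.537 -0.006] op 0.112 psi -0.58 q6 0.948 eff6 0.069
```

Call:
arm_command([
  [[-1,0,0,0,0.04],[-1,0,0,0,0.05],[-1,0,0,0,0.05],[-1,0,0,0,0.05]],
])

```text
time_s: 12.72
ee_pos: [0.4913, 0.215, 0.1612]
eef_rot: [-0.666, 0.221, -0.216, 0.679]
force: [0.6, -2.7, 2.1]
opening: 0.115
```

```bash
python3 st.py
```

```text
12.7167 [0.4913 0.215  0.1612] F [ 0.6 -2.7  2.1] T [-0.806 -0.529  0.107] op 0.115 psi -0.6286 q6 0.997 eff6 0.143
```

Call:
arm_command([
  [[-1,0,0,0,0.03],[-1,0,0,0,0.04],[-1,0,0,0,0.04],[-1,0,0,0,0.04]],
])

```text
time_s: 13.05
ee_pos: [0.4913, 0.215, 0.1613]
eef_rot: [-0.661, 0.235, -0.229, 0.675]
force: [-0.7, -3.7, 1.4]
opening: 0.115
```

```bash
python3 st.py; for i in 1 2 3; do python3 -c "
from h import *;capture('wrist')"; python3 st.py;done
```

```text
13.05 [0.4913 0.215  0.1613] F [-0.7 -3.7  1.4] T [-0.759 -0.573  0.205] op 0.115 psi -0.6675 q6 1.036 eff6 0.218
13.1 [0.4913 0.215  0.1613] F [ 0.5 -2.8  1.9] T [-0.826 -0.569  0.123] op 0.11 psi -0.6677 q6 1.036 eff6 0.21
13.15 [0.4913 0.215  0.1613] F [ 0.8 -2.2  0.7] T [-0.83  -0.562  0.19 ] op 0.111 psi -0.6679 q6 1.036 eff6 0.209
13.2 [0.4913 0.215  0.1613] F [ 1.  -3.3  1.9] T [-0.79  -0.625  0.214] op 0.113 psi -0.6681 q6 1.036 eff6 0.21
```

Call:
arm_command([
  [[-1,0,0,0,-0.05],[-1,0,0,0,-0.14],[-1,0,0,0,-0.24],[-1,0,0,0,-0.34],[-1,0,0,0,-0.44],[-1,0,0,0,-0.54],[-1,0,0,0,-0.64],[-1,0,0,0,-0.74],[-1,0,0,0,-0.8],[-1,0,0,0,-0.8]],
])

```text
time_s: 14.03
ee_pos: [0.4909, 0.2151, 0.1612]
eef_rot: [-0.698, -0.046, 0.047, 0.713]
force: [0.3, -2.7, 2.0]
opening: 0.115
```

```bash
python3 st.py
```

```text
14.0333 [0.4909 0.2151 0.1612] F [ 0.3 -2.7  2. ] T [-0.579  0.018  0.102] op 0.115 psi 0.1321 q6 0.235 eff6 -0.455
```

Call:
arm_command([
  [[-1,0,0,0,-0.05],[-1,0,0,0,-0.14],[-1,0,0,0,-0.24],[-1,0,0,0,-0.34],[-1,0,0,0,-0.44],[-1,0,0,0,-0.54],[-1,0,0,0,-0.64],[-1,0,0,0,-0.74],[-1,0,0,0,-0.8],[-1,0,0,0,-0.8]],
])

```text
time_s: 14.87
ee_pos: [0.4904, 0.2149, 0.1612]
eef_rot: [-0.625, -0.319, 0.315, 0.639]
force: [0.1, -4.0, 4.7]
opening: 0.112
```

```bash
python3 st.py
```

```text
14.8667 [0.4904 0.2149 0.1612] F [ 0.1 -4.   4.7] T [-0.924  0.321  0.059] op 0.112 psi 0.9309 q6 -0.564 eff6 -0.466
```

Call:
arm_command([
  [[-1,0,0,0,-0.03],[-1,0,0,0,-0.06],[-1,0,0,0,-0.06],[-1,0,0,0,-0.06]],
])

```text
time_s: 15.2
ee_pos: [0.4903, 0.2148, 0.1612]
eef_rot: [-0.615, -0.337, 0.333, 0.63]
force: [1.4, -3.3, 3.0]
opening: 0.106
```

```bash
python3 st.py
```

```text
15.2 [0.4903 0.2148 0.1612] F [ 1.4 -3.3  3. ] T [-0.904  0.146  0.033] op 0.106 psi 0.9882 q6 -0.621 eff6 -0.039
```

Call:
arm_command([
  [[0.2,0,0,0,0],[0.5,0,0,0,0],[1,0,0,0,0],[1,0,0,0,0],[1,0,0,0,0],[1,0,0,0,0],[1,0,0,0,0]],
])

```text
time_s: 15.78
ee_pos: [0.4903, 0.2149, 0.1612]
eef_rot: [-0.615, -0.337, 0.333, 0.63]
force: [-0.3, 0.5, -1.1]
opening: 0.999
```

Call:
arm_command([
  [[1,0,-0.02,0,0],[1,0,-0.05,0,0],[1,0,-0.08,0,0],[1,0,-0.1,0,0],[1,0,-0.1,0,0]],
])

```text
time_s: 16.2
ee_pos: [0.4929, 0.2137, 0.266]
eef_rot: [-0.616, -0.341, 0.33, 0.629]
force: [1.1, 0.2, 0.5]
opening: 1.001
```

```bash
python3 st.py; python3 - <<'E'
from h import *
d=capture("wrist");cv2.imwrite("pics/w6.png",d["color"][:,:,::-1])
d=capture("scene");crop(d,130,390,130,290,3,"s6.png")
for c in ["scene","side"]:
    capture(c)
    for q in ["dye_bottle","buffer_bottle"]: print(c,q,look_for(c,q)[:1])
E
```

```text
16.2 [0.4929 0.2137 0.266 ] F [1.1 0.2 0.5] T [-0.007 -0.009  0.051] op 1.001 psi 0.9879 q6 -0.619 eff6 0.001
scene dye_bottle [{'at': [0.5513, -0.192, 0.0493], 'p': 0.68}]
scene buffer_bottle []
side dye_bottle [{'at': [0.5538, -0.2159, 0.0461], 'p': 0.94}]
side buffer_bottle [{'at': [0.5528, -0.0794, 0.0692], 'p': 0.67}]
```

View pics/w6.png

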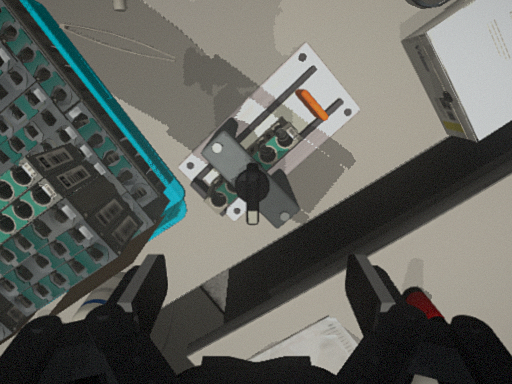

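View pics/s6.png

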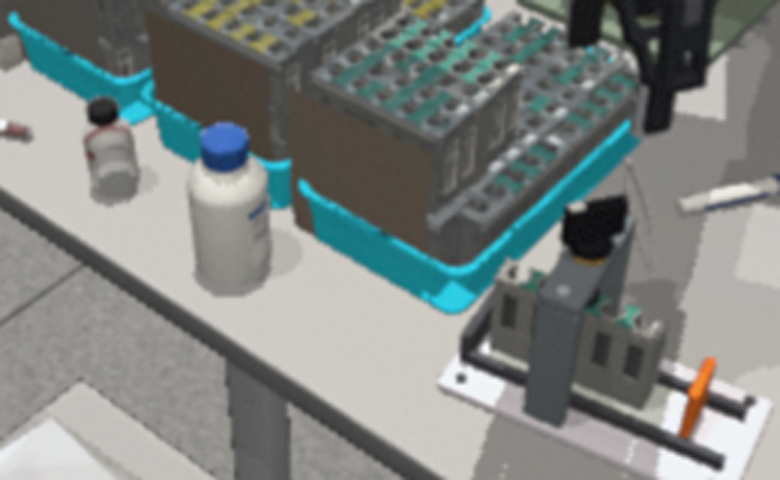

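```bash
python3 -c "
from station import ticket
print(ticket.job_done())"
```

```text
the job is handed in; nothing more can be done
None
```

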